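Sort salvaged converter parts into their sample trays

ROBOT

A 7-joint arm with a two-finger parallel gripper is mounted at the origin on the work surface. World frame = base frame: x ahead of the robot, y to its left, z up, the work surface at z = 0. Lengths are in m, angles in rad, forces in N, time in s.
With the tool pointing down it reaches from about 0.425 to 0.875 m from the base axis. Payload 4.7 kg.
Tool frame: the origin (TCP) lies on the mounting face of the last link; the fingertips stand 182 mm ahead of it and the grasp point (between the pads) lies 164 mm ahead of it (ctrl.finger_overhang is the distance from the TCP to the fingertips, in m); z points along the fingers, y is the line along which they close (so a half turn about z gives the same grasp; the last joint's range is limited). The gripper opens to 87 mm and grips with 3 to 60 N. Pads are 19 mm wide; open, the fingers measure 117 mm over their backs; the gripper's body (75 mm by 190 mm) begins 51 mm behind the grasp point.
Start: joints at [-1.226, 0.321, -0.07, 1.45, 0.023, 1.371, -0.057], TCP at [0.211, 0.615, 0.405] pointing down, gripper open.
Joint ranges: [-2.86, 2.86], [-0.3, 2.09], [-1.38, 1.24], [0.06, 2.45], [-1.56, 4.7], [0.09, 2.05], [-2.69, 2.69]. Speed limits (rad/s): [2.57, 2.57, 3.14, 3.14, 3.14, 3.14, 3.14].

INTERFACE

Orientations are given as a rotation vector (axis times angle).
In Python, from bench import ctrl gives the robot as it stands.
- The arm moves only by the shell command python3 -m jog 'ROWS' [FORCE]. ROWS is a JSON object of lists of equal length, an entry for each row: "translation": the shift along the tool's x, y, z as a fraction of full scale, a list of three; "yaw": the turn about the tool's z as a fraction of full scale; "jaw": the closure, from 0 (fully open) to 1 (shut). In form: {"translation": [[dx, dy, dz], ...], "yaw": [yaw, ...], "jaw": [jaw, ...]}. A call has 1 to 8 rows; each row is the pose to reach, as a shift and turn from the pose commanded when the call began, along the tool's axes at that moment, turning the shorter way round; what a row does not reach only later rows make up. Full scale, the value 1, is 0.2 m for a shift and 180 degrees for a turn. A row lasts 1/8 s, in which the tool goes at most 62.5 mm and 10.7 degrees, less where a joint would pass 70% of its speed; a pose out of reach is approached as far as the arm can. A call with a number of a shift or a turn outside -1 to 1 is refused whole. A call with a gripper value outside its range is refused whole. The fingers move at their own pace and stop on an object; FORCE is the grip in N (left out, the last holds). Time passes only in rows, so rows that repeat a pose let the fingers close. It gives the time, the measured TCP pose, the force, the opening and the grip force at its end, in the units of the state.
- ctrl.get_state(): the state, without advancing time (a new reading comes with each control period).
- ctrl.get_image(name): name is "scene" or "top" or "wrist"; returns a dict with "pixels" (400x640x3 uint8, blue, green, red), "fx", "fy", "cx", "cy" (pixels), "k1" (the pictures are not rectified: a ray, as slopes to the right and down, at radius r is drawn at 1 + k1 r^2 times it, then the intrinsics apply), "R" (3x3) and "t" (3): a world point X has camera coordinates R X + t; the wrist camera has in their place "mount" (4x4, takes a point from camera to tool coordinates, whose origin is the TCP and whose axes are the flange's). Camera axes: x right, y down, z forward; pixel columns grow to the right and rows downward; lengths in m; the calibration is good to about 2 mm. A picture is of the moment at which its call begins: read the wrist's pose just before it. There is no depth.
- ctrl.close_job(): hands the job in; it is judged then, once.
Trained networks look in a picture, given as the dict that the camera call returned (one of the last four; its "shot" number tells which), for a name from the list of things; names that differ only in an ending like _2 or _b are one class to them, and where a whole thing is asked for, a point or a joint stands for the part that bears it (a point fixed in the world has none). Each returns a list of dicts, best first, with "p" (0 to 1); they miss things now and then, are a little off and sometimes report something else, mostly with a low value. They report only what shows in the picture. A call takes as long as a camera call. They do not tell look-alikes from the thing itself.
- ctrl.silhouettes(label, picture): "region" (400x640 bool, what is visible of it) and "at" ([column, row] in pixels, amid what is visible of it).
The state is a dict: "time": time; "joint_positions": joint angles; "qd": joint speeds; "joint_torque": joint torques, N m; "position": TCP position; "tool_rot": TCP orientation; "ft_force": force on the tool from outside, world axes, zero at the start; "torque": the same for the moment, N m; "grip_width": opening from 0.0 (shut) to 1.0 (fully open); "grip_force": force on a finger pad.
Only numpy, scipy, OpenCV 4.12 (cv2) and the standard library are available. Lean on these libraries where they do the work, as an engineer would, in place of code of your own. Each camera call takes 0.05 s, during which the arm holds its last target. There are 200 camera calls.

TASK

Sort the five loose parts salvaged from the converter - two black capacitor cans, two white box capacitors and one finned heat sink - into the three blue trays: each part goes into the compartment of the tray that has a sample of the same kind fixed on its ledge. Stand every part upright, side by side, flat on the compartment's floor, let go of it, and leave the solder spool and the amber jar where they are.

Things in the scene. Friction and masses are not known exactly. Their poses are not given: they have to be found in the camera images.
- can_a_center (a point): a capacitor can: upright cylinder with a black sleeve and a bare aluminium top, 30 mm diameter, 42 mm tall, 45 g; stands on the bench at the start. The point is its centre, 21 mm above its foot; z is up along its axis. There are two alike
- can_b_center (a point): a capacitor can: upright cylinder with a black sleeve and a bare aluminium top, 30 mm diameter, 42 mm tall, 45 g; stands on the bench at the start. The point is its centre, 21 mm above its foot; z is up along its axis. There are two alike
- box_a_center (a point): a box capacitor: plain white block standing upright, 42 mm (its x) by 24 mm (its y) by 36 mm tall (its z, up), 50 g. The point is its centre, 18 mm above its foot. There are two alike
- box_b_center (a point): a box capacitor: plain white block standing upright, 42 mm (its x) by 24 mm (its y) by 36 mm tall (its z, up), 50 g. The point is its centre, 18 mm above its foot. There are two alike
- sink_center (a point): the heat sink: bare aluminium with six upright fins across a middle web, standing upright, 50 mm (its x) by 30 mm (its y, from fin end to fin end) by 38 mm tall (its z, up), 70 g; grip it across the fin ends or over its length. The point is its centre, 19 mm above its foot
- tray_can: fixed blue tray, one of three alike. Open compartment 84 (x) by 130 mm (y) inside; walls 3 mm thick, tops 16 mm and floor 4 mm above the bench. Origin: bench level under the compartment's middle, z up. On the outer ledge at +x, away from the robot, 70 mm from the origin, is a fixed sample, up to 46 mm high: a capacitor can
- tray_box: fixed blue tray, one of three alike. Open compartment 84 (x) by 130 mm (y) inside; walls 3 mm thick, tops 16 mm and floor 4 mm above the bench. Origin: bench level under the compartment's middle, z up. On the outer ledge at +x, away from the robot, 70 mm from the origin, is a fixed sample, up to 46 mm high: a box capacitor, its long side along the tray's y
- tray_sink: fixed blue tray, one of three alike. Open compartment 84 (x) by 130 mm (y) inside; walls 3 mm thick, tops 16 mm and floor 4 mm above the bench. Origin: bench level under the compartment's middle, z up. On the outer ledge at +x, away from the robot, 70 mm from the origin, is a fixed sample, up to 46 mm high: a finned heat sink, its long side along the tray's y
- spool_center (a point): loose spool of solder lying flat among the parts, grey flanges 48 mm in diameter, 28 mm tall; not to be moved. The point is its centre, 14 mm up
- jar_center (a point): loose squat amber glass jar with a yellow lid among the parts, 42 mm in diameter, 36 mm tall; not to be moved. The point is its centre, 18 mm up
There are look-alikes about, which are no part of the job. Leave any purple look-alike of the tray_box alone.

How it is judged:
At the end, for the whole second after the job is handed in: Every part stands in the compartment of the tray with the like sample: centre within 36 mm (x) and 59 mm (y) of the compartment's middle, height within 5 mm of standing on its floor, upright within 0.15 rad, at rest (below 0.02 m/s) (x of can_a_center in the frame of tray_can between -0.036 and 0.036 m and y of can_a_center in the frame of tray_can between -0.059 and 0.059 m and z of can_a_center in the frame of tray_can between 0.02 and 0.03 m and angle between each of can_a_center, can_b_center, box_a_center, box_b_center, sink_center's own z axis and vertical below 0.15 rad and linear speed of each of can_a, can_b, box_a, box_b, sink below 0.02 m/s and x of can_b_center in the frame of tray_can between -0.036 and 0.036 m and y of can_b_center in the frame of tray_can between -0.059 and 0.059 m and z of can_b_center in the frame of tray_can between 0.02 and 0.03 m and x of box_a_center in the frame of tray_box between -0.036 and 0.036 m and y of box_a_center in the frame of tray_box between -0.059 and 0.059 m and z of box_a_center in the frame of tray_box between 0.017 and 0.027 m and x of box_b_center in the frame of tray_box between -0.036 and 0.036 m and y of box_b_center in the frame of tray_box between -0.059 and 0.059 m and z of box_b_center in the frame of tray_box between 0.017 and 0.027 m and x of sink_center in the frame of tray_sink between -0.036 and 0.036 m and y of sink_center in the frame of tray_sink between -0.059 and 0.059 m and z of sink_center in the frame of tray_sink between 0.018 and 0.028 m); the robot touches nothing.
It fails at once if the solder spool is moved more than 30 mm (distance of spool_center from where it was at the start of the episode above 0.03 m).
It fails at once if the amber jar is moved more than 30 mm (distance of jar_center from where it was at the start of the episode above 0.03 m).
It also fails if it takes over 128 s, if anything falls off the work surface, if the arm or the gripper's body presses on something with over 40 N, if the wrist force passes 120 N, or if a joint passes its speed limit or range.

## Working session

There is one attempt and no reset: what is moved stays moved. The work goes in short steps, Python scripts to look and compute and a shell command to move; the robot and the scene stay as the last step left them, time stands still between calls to the robot, and variables do not carry over. Pictures are saved under pics/ and viewed, at most 14 in all, crops included, and the job is handed in when it is done.

```bash
ls; mkdir -p pics; cat > h.py <<'E'
import numpy as np, cv2
from scipy.spatial.transform import Rotation as Rn
from bench import ctrl
def cam(im, st=None):
    """returns origin, R_cam->world"""
    if "mount" in im:
        M=np.array(im["mount"]); T=np.eye(4); T[:3,:3]=Rn.from_rotvec(st["tool_rot"]).as_matrix(); T[:3,3]=st["position"]
        W=T@M; return W[:3,3],W[:3,:3]
    R=np.array(im["R"]); return -R.T@np.array(im["t"]),R.T
def ray(im,px):
    K=np.array([[im["fx"],0,im["cx"]],[0,im["fy"],im["cy"]],[0,0,1]],float)
    p=np.array(px,float).reshape(-1,1,2)
    u=cv2.undistortPoints(p,K,np.array([im["k1"],0,0,0],float)).reshape(-1,2)
    return np.c_[u,np.ones(len(u))]
def at_z(im,px,z,st=None):
    o,R=cam(im,st); d=ray(im,px)@R.T
    return o+d*((z-o[2])/d[:,2])[:,None]
def hull_rect(im,region,z,st=None):
    c=max(cv2.findContours(region.astype(np.uint8),cv2.RETR_EXTERNAL,cv2.CHAIN_APPROX_NONE)[0],key=cv2.contourArea)
    P=at_z(im,c.reshape(-1,2),z,st)[:,:2]
    (cx,cy),(w,h),a=cv2.minAreaRect((P*1000).astype(np.float32))
    return np.array([cx,cy,w,h,a])
E
python3 - <<'E'
from h import *
st=ctrl.get_state(); print({k:np.round(v,3) for k,v in st.items()})
for n in("top","scene"):
    im=ctrl.get_image(n); cv2.imwrite(f"pics/{n}0.png",im["pixels"])
    print(n,cam(im)[0].round(3),im["fx"],im["k1"])
    if n=="top":
        for l,z in [("can_a_center",.042),("box_a_center",.036),("sink_center",.038),("spool_center",.028),("jar_center",.036),("tray_can",.016),("tray_box",.016),("tray_sink",.016)]:
            for d in ctrl.silhouettes(l,im):
                print(l,round(d["p"],2),np.round(d["at"]),int(d["region"].sum()),at_z(im,d["at"],z)[0].round(3),hull_rect(im,d["region"],z).round(0))
E
```

```text
pics
{'time': np.float64(0.0), 'joint_positions': array([-1.226,  0.322, -0.07 ,  1.452,  0.023,  1.371, -0.057]), 'qd': array([-0.002,  0.   ,  0.002,  0.   , -0.001,  0.001, -0.001]), 'joint_torque': array([ 0.0000e+00, -4.9126e+01, -4.0400e-01, -3.1253e+01, -6.4000e-02,
        4.3000e-02,  0.0000e+00]), 'position': array([0.211, 0.615, 0.404]), 'tool_rot': array([-5.170e-01, -3.099e+00,  3.000e-03]), 'ft_force': array([-0.194,  0.376, -0.635]), 'torque': array([-0.049,  0.041,  0.01 ]), 'grip_force': np.float64(0.0), 'grip_width': np.float64(1.0)}
top [0.37  0.089 1.275] 452.24901759469475 0.011023751293907482
can_a_center 0.65 [348. 199.] 112 [ 0.425 -0.004  0.042] [427.  -6.  27.  33.   1.]
box_a_center 0.73 [270. 180.] 150 [0.474 0.211 0.036] [473. 206.  27.  43.  46.]
sink_center 0.66 [458. 194.] 216 [ 0.445 -0.304  0.038] [ 448. -304.   32.   56.   54.]
spool_center 0.56 [308. 194.] 248 [0.436 0.108 0.028] [438. 109.  47.  44.   1.]
jar_center 0.6 [383. 181.] 201 [ 0.476 -0.098  0.036] [474. -96.  39.  43.  46.]
tray_can 0.65 [419. 117.] 2095 [ 0.66  -0.202  0.016] [ 671. -194.  140.  143.   81.]
tray_can 0.49 [458. 193.] 213 [ 0.448 -0.314  0.016] [ 448. -309.   32.   54.   46.]
tray_box 0.77 [182. 211.] 2205 [0.383 0.453 0.016] [389. 463. 142. 143.  74.]
tray_box 0.6 [349. 117.] 1952 [ 0.656 -0.005  0.016] [662.  -9. 135. 139.  84.]
tray_box 0.58 [244. 260.] 2205 [0.251 0.279 0.016] [250. 274. 138. 143.  81.]
tray_sink 0.64 [276. 113.] 2102 [0.663 0.2   0.016] [670. 204. 139. 141.  86.]
scene [1.057 0.519 0.539] 398.70123950931844 -0.07600056327576735
```

View pics/top0.png

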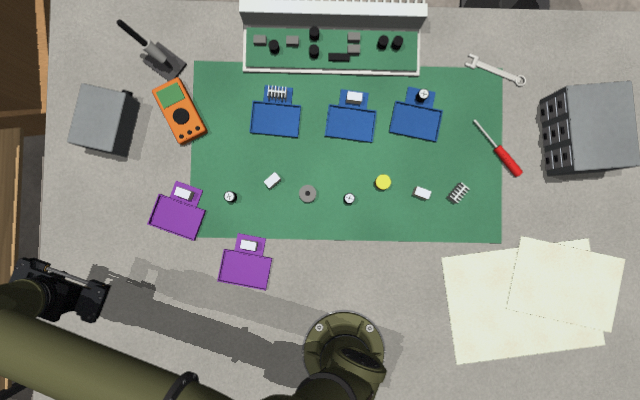

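View pics/scene0.png

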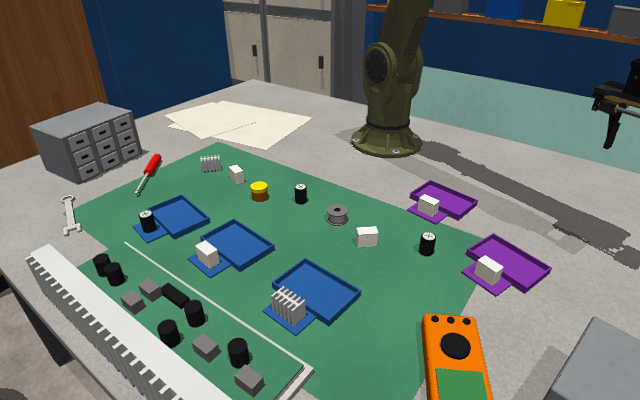

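The top view shows the blue trays at about (276,118) sink, (350,122) box and (415,120) can. The two purple ones are decoys. The parts are cans at (230,197) and (349,199), boxes at (272,180) and (423,193), and the sink at (458,193). The spool is at (308,193) and the jar at (383,182).

```bash
cat >> h.py <<'E'
def plan(xy,z,ang,st=None):
    """fractions from current pose to grasp point (xy,z) with closing axis along world angle ang(rad)"""
    st=st or ctrl.get_state(); R=Rn.from_rotvec(st["tool_rot"]).as_matrix()
    T=np.array([xy[0],xy[1],z+.164])
    d=R.T@(T-st["position"])
    y=R[:,1]; cur=np.arctan2(y[1],y[0])
    e=(ang-cur+np.pi/2)%np.pi-np.pi/2      # about world z
    return (d/.2).round(3), round(-e/np.pi,3), "pos",np.round(st["position"],3),"closeang",round(np.degrees(cur),1)
E
python3 - <<'E'
from h import *
im=ctrl.get_image("top"); p=im["pixels"]; hsv=cv2.cvtColor(p,cv2.COLOR_BGR2HSV)
m=cv2.inRange(hsv,(100,120,40),(120,255,255)); m[:, :240]=0; m[:80]=0;m[150:]=0
m=cv2.morphologyEx(m,cv2.MORPH_CLOSE,np.ones((3,3)))
n,lab,s,c=cv2.connectedComponentsWithStats(m)
for i in range(1,n):
    if s[i][4]<500: continue
    r=(lab==i); w=hull_rect(im,r,.010)
    # direction: compartment middle via opening
    o=cv2.morphologyEx(r.astype(np.uint8),cv2.MORPH_OPEN,np.ones((9,38)))
    print("tray",s[i],"whole",w.round(0),"comp",hull_rect(im,o,.012).round(0))
# parts: non green on mat
g=cv2.inRange(hsv,(60,60,20),(90,255,255)); q=255-g; q[:160]=0; q[215:]=0; q[:,:215]=0; q[:,480:]=0
n,lab,s,c=cv2.connectedComponentsWithStats(q)
for i in range(1,n):
    if s[i][4]>30: print(s[i],c[i].round(1),hull_rect(im,lab==i,.036).round(0))
cv2.imwrite("pics/z.png",np.vstack([cv2.resize(p[80:150,240:450],None,fx=3.8,fy=3.8,interpolation=2),cv2.resize(p[160:215,215:480],(798,166),interpolation=2)[:, :798]]))  if 0 else None
a=cv2.resize(p[78:148,240:450],(798,266),interpolation=2); b=cv2.resize(p[165:215,215:480],(798,151),interpolation=2)
cv2.imwrite("pics/z.png",np.vstack([a,b]))
E
```

```text
tray [ 249   85   52   53 1859] whole [672. 203. 138. 139.  85.] comp [653. 202.  91. 138.   1.]
tray [ 389   87   54   55 1892] whole [ 674. -197.  137.  138.   79.] comp [ 660. -195.   88.  139.    1.]
tray [ 325   89   51   53 1815] whole [664. -11. 137. 138.  83.] comp [646. -12.  91. 138.   1.]
[264 172  17  17 171] [271.9 180. ] [473. 206.  29.  43.  43.]
[374 174  18  16 224] [382.6 181.6] [475. -98.  41.  47.   1.]
[447 182  23  21 263] [457.9 192.4] [ 448. -306.   36.   60.   50.]
[299 185  17  18 251] [307.2 193.2] [438. 109.  47.  44.   1.]
[412 186  20  14 192] [421.6 192.5] [ 447. -206.   51.   30.   73.]
[224 191  13  11 107] [229.8 196. ] [427. 319.  27.  33.   1.]
[344 193  11  11  92] [349.  197.9] [428.  -6.  27.  27.  46.]
```

View pics/z.png

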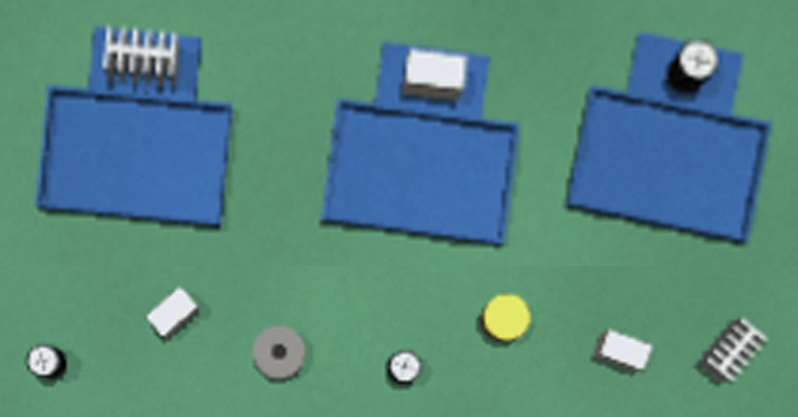

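```bash
python3 - <<'E'
from h import *
im=ctrl.get_image("wrist"); print(np.round(im["mount"],3),im["fx"])
print(plan((.36,.40),.2,np.radians(-11))); print(plan((.427,.319),.15,np.radians(-11)))
E
```

```text
[[ 0.001 -0.956 -0.294  0.082]
 [ 1.     0.001  0.001  0.001]
 [-0.001 -0.294  0.956  0.02 ]
 [ 0.     0.     0.     1.   ]] 276.93213976809136
(array([-1.053, -0.774,  0.204]), np.float64(0.456), 'pos', array([0.211, 0.615, 0.405]), 'closeang', np.float64(71.0))
(array([-1.501, -1.048,  0.454]), np.float64(0.456), 'pos', array([0.211, 0.615, 0.405]), 'closeang', np.float64(71.0))
```

```bash
python3 -m jog '{"translation":[[-0.2,-0.15,0],[-0.45,-0.3,0.05],[-0.7,-0.5,0.1],[-0.95,-0.7,0.15],[-1,-0.774,0.2],[-1,-0.774,0.2]],"yaw":[0.059,0.118,0.177,0.236,0.295,0.35],"jaw":[0.4,0.4,0.4,0.4,0.4,0.4]}' 30
python3 -c "
from h import *
print(plan((.427,.319),.13,np.radians(-11)))"
```

```text
time: 1.35
position: [0.3514, 0.4007, 0.3642]
tool_rot: [2.072, 2.361, -0.002]
ft_force: [0.2, -0.1, -0.0]
grip_width: 0.599
grip_force: 0.0
(array([-0.454,  0.322,  0.351]), np.float64(0.102), 'pos', array([0.351, 0.401, 0.364]), 'closeang', np.float64(7.4))
```

```bash
python3 -m jog '{"translation":[[-0.2,0.15,0.15],[-0.4,0.29,0.3],[-0.454,0.322,0.35],[-0.454,0.322,0.35]],"yaw":[0.05,0.102,0.102,0.102],"jaw":[0.4,0.4,0.4,0.4]}'
cat > look.py <<'E'
import sys
from h import *
lab,z,ang=sys.argv[1],float(sys.argv[2]),np.radians(float(sys.argv[3]))
st=ctrl.get_state(); im=ctrl.get_image("wrist")
if len(sys.argv)>4: cv2.imwrite("pics/"+sys.argv[4],im["pixels"])
for d in ctrl.silhouettes(lab,im):
    h=hull_rect(im,d["region"],z,st); print(lab,round(d["p"],2),np.round(d["at"]),"at",at_z(im,d["at"],z,st)[0].round(3),"rect",h.round(0))
o,R=cam(im,st); print("cam",o.round(3),"pos",np.round(st["position"],4))
E
python3 look.py can_a_center .042 -11 w1.png
```

```text
time: 1.85
position: [0.4266, 0.322, 0.2943]
tool_rot: [-2.413, -2.012, 0.002]
ft_force: [-0.1, -0.4, 1.1]
grip_width: 0.599
grip_force: 0.0
cam [0.441 0.403 0.274] pos [0.4266 0.322  0.2943]
```

View pics/w1.png

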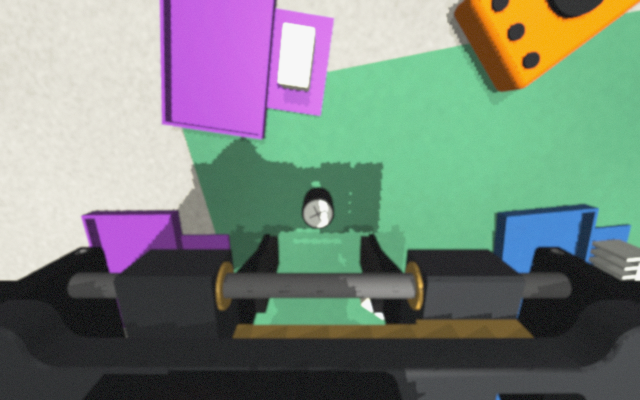

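The can's top sits at (318,213), ahead of the jaws, and the network missed it. I'll use that pixel directly.

```bash
cat > pix.py <<'E'
import sys
from h import *
# u v zplane ztarget angle : plan to that pixel's point (no new picture)
u,v,z,zt,a=map(float,sys.argv[1:6])
st=ctrl.get_state(); im=ctrl.get_image("wrist"); P=at_z(im,[u,v],z,st)[0]
print(P.round(3),plan(P[:2],zt,np.radians(a),st))
E
python3 pix.py 318 213 .042 .03 -11
```

```text
[0.425 0.326 0.042] (array([ 0.006, -0.007,  0.508]), np.float64(0.005), 'pos', array([0.426, 0.324, 0.296]), 'closeang', np.float64(-10.2))
```

```bash
python3 -m jog '{"translation":[[0,-0.005,0.25],[0,-0.005,0.45],[0,-0.005,0.5],[0,-0.005,0.5],[0,-0.005,0.5],[0,-0.005,0.5],[0,-0.005,0.5]],"yaw":[0,0,0,0,0,0,0],"jaw":[0.4,0.4,0.4,0.4,1,1,1]}' 30
python3 -m jog '{"translation":[[0,0,0],[0,0,-0.25],[0,0,-0.5],[0,0,-0.5]],"yaw":[0,0,0,0],"jaw":[1,1,1,1]}' 30
python3 -c "
from h import *
print(plan((.646,-.222),.13,np.radians(-11)))"
```

```text
time: 2.88
position: [0.4258, 0.3229, 0.1957]
tool_rot: [-2.412, -2.013, -0.003]
ft_force: [-1.3, -0.0, 0.6]
grip_width: 0.346
grip_force: 0.2
time: 3.38
position: [0.427, 0.3236, 0.2992]
tool_rot: [-2.412, -2.012, -0.014]
ft_force: [0.6, -0.1, -1.5]
grip_width: 0.338
grip_force: 30.0
(array([-2.488,  1.566,  0.016]), np.float64(0.004), 'pos', array([0.427, 0.324, 0.299]), 'closeang', np.float64(-10.3))
```

```bash
python3 -m jog '{"translation":[[-0.25,0.16,0],[-0.5,0.32,0],[-0.75,0.48,0],[-1,0.64,0]],"yaw":[0,0,0,0],"jaw":[1,1,1,1]}'
python3 -m jog '{"translation":[[-0.25,0.16,0],[-0.5,0.32,0],[-0.75,0.48,0],[-1,0.64,0],[-1,0.64,0]],"yaw":[0,0,0,0,0],"jaw":[1,1,1,1,1]}'
python3 - <<'E'
from h import *
st=ctrl.get_state(); im=ctrl.get_image("wrist"); cv2.imwrite("pics/w2.png",im["pixels"])
print(plan((.646,-.222),.13,np.radians(-11),st))
E
```

```text
time: 3.88
position: [0.5156, 0.1012, 0.2938]
tool_rot: [-2.411, -2.013, 0.002]
ft_force: [0.1, 1.7, -0.2]
grip_width: 0.332
grip_force: 30.0
time: 4.5
position: [0.6054, -0.1231, 0.2936]
tool_rot: [2.419, 2.0, -0.006]
ft_force: [-0.5, -0.3, 1.0]
grip_width: 0.337
grip_force: 30.0
(array([-0.447,  0.293,  0.   ]), np.float64(0.001), 'pos', array([ 0.605, -0.123,  0.294]), 'closeang', np.float64(-10.8))
```

View pics/w2.png

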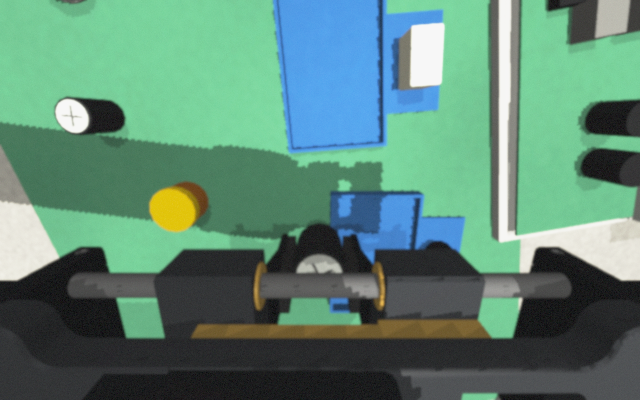

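The can is held. The can tray's near wall top runs (331,194)–(422,192), and the box tray's end wall (291,150)–(384,147).

```bash
python3 - <<'E'
from h import *
st=ctrl.get_state(); im=ctrl.get_image("wrist")
for n,a,b,s in (("can",(331,194),(422,192),-1),("box",(291,150),(384,147),1)):
    P=at_z(im,[a,b],.016,st)[:,:2]; d=P[1]-P[0]; L=np.hypot(*d); t=np.arctan2(d[1],d[0]); y=np.array([-np.sin(t),np.cos(t)])
    print(n,P.round(3).tolist(),round(L,3),np.degrees(t).round(1),(P.mean(0)+s*.068*y).round(3))
E
```

```text
can [[0.618, -0.11], [0.704, -0.124]] 0.087 -9.2 [ 0.65  -0.184]
box [[0.589, -0.062], [0.673, -0.075]] 0.085 -8.7 [ 0.641 -0.001]
```

```bash
python3 -m jog '{"translation":[[-0.22,0.14,0],[-0.42,0.29,0],[-0.42,0.29,0.2],[-0.42,0.29,0.4],[-0.42,0.29,0.46],[-0.42,0.29,0.463],[-0.42,0.29,0.463]],"yaw":[0,0,0,0,0,0,0],"jaw":[1,1,1,1,1,1,1]}'

```

```text
time: 5.48
position: [0.6485, -0.2089, 0.2033]
tool_rot: [2.41, 2.014, 0.003]
ft_force: [-0.1, -0.5, -0.4]
grip_width: 0.333
grip_force: 30.0
```

```bash
python3 -m jog '{"translation":[[-0.02,0,0.01],[-0.02,0,0.01],[-0.02,0,0.01],[-0.02,0,0.01]],"yaw":[0,0,0,0],"jaw":[1,1,0.4,0.4]}'
python3 -m jog '{"translation":[[0,0,0],[0,0,-0.2],[0,0,-0.48]],"yaw":[0,0,0],"jaw":[0.4,0.4,0.4]}'
python3 -c "
from h import *
print(plan((.428,-.004),.13,np.radians(-11)))"
```

```text
time: 5.98
position: [0.6472, -0.2136, 0.2003]
tool_rot: [2.412, 2.013, 0.0]
ft_force: [0.4, 0.1, -0.3]
grip_width: 0.485
grip_force: 0.0
time: 6.35
position: [0.6465, -0.2131, 0.2953]
tool_rot: [-2.41, -2.011, 0.004]
ft_force: [0.7, 0.0, -0.8]
grip_width: 0.597
grip_force: 0.0
(array([ 0.833, -1.262,  0.012]), np.float64(0.004), 'pos', array([ 0.647, -0.213,  0.295]), 'closeang', np.float64(-10.3))
```

```bash
python3 -m jog '{"translation":[[0.2,-0.24,0],[0.4,-0.48,0],[0.6,-0.72,0],[0.8,-0.98,0],[0.83,-1,0]],"yaw":[0,0,0,0,0],"jaw":[0.4,0.4,0.4,0.4,0.4]}'
python3 -m jog '{"translation":[[0,-0.2,0],[0,-0.26,0],[0,-0.26,0]],"yaw":[0,0,0],"jaw":[0.4,0.4,0.4]}'
python3 look.py can_a_center .042 -11 w3.png
```

```text
time: 6.98
position: [0.4775, -0.0113, 0.2959]
tool_rot: [-2.404, -2.017, -0.001]
ft_force: [-0.2, -0.6, 0.9]
grip_width: 0.603
grip_force: 0.0
time: 7.35
position: [0.4292, -0.0057, 0.2966]
tool_rot: [2.412, 2.012, 0.003]
ft_force: [0.1, -0.4, 1.1]
grip_width: 0.603
grip_force: 0.0
can_a_center 0.67 [317. 208.] at [ 0.428 -0.     0.042] rect [427.  -0.  37.  28.  80.]
cam [0.443 0.075 0.277] pos [ 0.4292 -0.0057  0.2966]
```

View pics/w3.png

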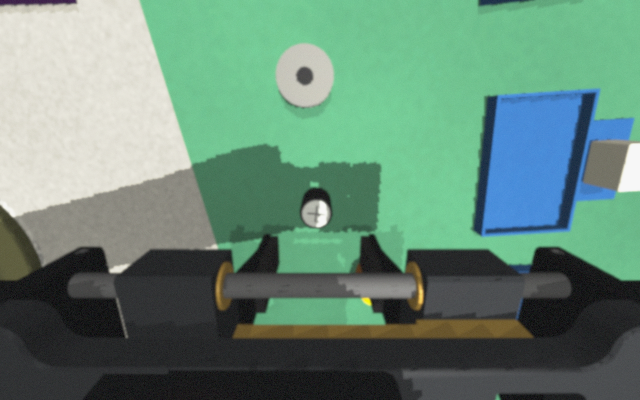

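The can's top is at (316,214), squarely between the jaws. The box tray is fully visible, with rim corners (487,97), (598,91), (571,232) and (477,236).

```bash
python3 - <<'E'
from h import *
st=ctrl.get_state(); im=ctrl.get_image("wrist")
P=at_z(im,[(487,97),(598,91),(571,232),(477,236)],.016,st)[:,:2]; print(P.round(3).tolist(),P.mean(0).round(3))
print(at_z(im,[(316,214)],.042,st)[0].round(3),plan((.428,-.004),.03,np.radians(-11),st))
E
python3 -m jog '{"translation":[[0,0,0.25],[0,0,0.45],[0,0,0.505],[0,0,0.505],[0,0,0.505],[0,0,0.505],[0,0,0.505],[0,0,0.505]],"yaw":[0,0,0,0,0,0,0,0],"jaw":[0.4,0.4,0.4,0.4,1,1,1,1]}' 30
python3 -m jog '{"translation":[[0,0,-0.25],[0,0,-0.5],[0,0,-0.5]],"yaw":[0,0,0],"jaw":[1,1,1]}'
python3 -c "
from h import *
print(plan((.656,-.159),.13,np.radians(-11)))"
```

```text
[[0.594, 0.066], [0.691, 0.054], [0.678, -0.08], [0.583, -0.068]] [ 0.636 -0.007]
[ 0.427 -0.006  0.042] (array([ 0.007, -0.012,  0.513]), np.float64(0.003), 'pos', array([ 0.43 , -0.006,  0.297]), 'closeang', np.float64(-10.4))
time: 8.5
position: [0.4292, -0.0051, 0.1959]
tool_rot: [2.412, 2.013, 0.002]
ft_force: [-0.4, 0.0, 5.8]
grip_width: 0.335
grip_force: 30.0
time: 8.88
position: [0.4305, -0.0052, 0.2988]
tool_rot: [2.409, 2.011, 0.012]
ft_force: [-0.4, 0.6, -1.2]
grip_width: 0.336
grip_force: 30.0
(array([-0.555,  1.246,  0.031]), np.float64(0.004), 'pos', array([ 0.431, -0.005,  0.299]), 'closeang', np.float64(-10.3))
```

```bash
python3 -m jog '{"translation":[[-0.1,0.25,0],[-0.2,0.5,0],[-0.33,0.75,0],[-0.45,1,0],[-0.55,1,0]],"yaw":[0,0,0,0,0],"jaw":[1,1,1,1,1]}'
python3 -m jog '{"translation":[[0,0.23,0],[0,0.25,0],[0,0.25,0.2],[0,0.25,0.4],[0,0.25,0.47],[0,0.25,0.47],[0,0.25,0.47],[0,0.25,0.47]],"yaw":[0,0,0,0,0,0,0,0],"jaw":[1,1,1,1,1,1,1,1]}'
```

```text
time: 9.5
position: [0.6077, -0.1503, 0.292]
tool_rot: [2.412, 2.013, -0.008]
ft_force: [-1.3, -0.2, -1.5]
grip_width: 0.336
grip_force: 30.0
time: 10.5
position: [0.6552, -0.1582, 0.202]
tool_rot: [2.411, 2.012, 0.002]
ft_force: [-0.5, 0.2, -0.1]
grip_width: 0.337
grip_force: 30.0
```

```bash
python3 -m jog '{"translation":[[0,0,0.005],[0,0,0.005],[0,0,0.005],[0,0,0.005],[0,0,-0.2],[0,0,-0.48]],"yaw":[0,0,0,0,0,0],"jaw":[1,0.4,0.4,0.4,0.4,0.4]}'
python3 -c "
from h import *
print(plan((.447,-.204),.13,np.radians(-17)))"
```

```text
time: 11.25
position: [0.6546, -0.1578, 0.2965]
tool_rot: [-2.41, -2.011, 0.004]
ft_force: [0.4, 0.3, 0.7]
grip_width: 0.596
grip_force: 0.0
(array([-0.413, -0.98 ,  0.016]), np.float64(0.037), 'pos', array([ 0.655, -0.158,  0.296]), 'closeang', np.float64(-10.3))
```

```bash
python3 -m jog '{"translation":[[-0.1,-0.25,0],[-0.2,-0.5,0],[-0.3,-0.75,0],[-0.41,-0.98,0],[-0.41,-0.98,0],[-0.41,-0.98,0]],"yaw":[0.037,0.037,0.037,0.037,0.037,0.037],"jaw":[0.4,0.4,0.4,0.4,0.4,0.4]}'
python3 look.py box_a_center .036 -17 w4.png
```

```text
time: 12.0
position: [0.4482, -0.2036, 0.2977]
tool_rot: [2.524, 1.869, 0.003]
ft_force: [0.1, -0.4, 0.1]
grip_width: 0.603
grip_force: 0.0
box_a_center 0.39 [535. 126.] at [ 0.645 -0.184  0.036] rect [ 660. -190.  126.  149.   80.]
cam [ 0.472 -0.125  0.278] pos [ 0.4482 -0.2036  0.2977]
```

View pics/w4.png

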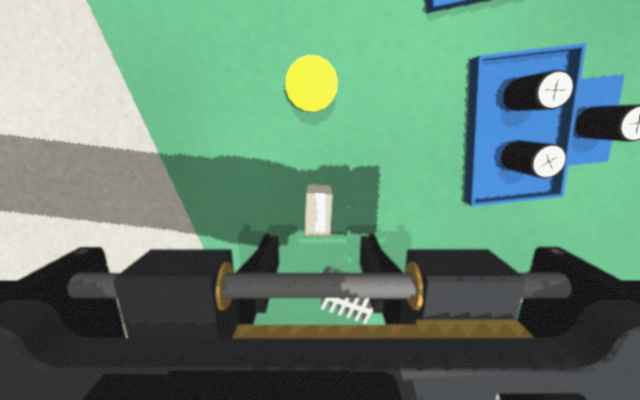

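Both cans stand in their tray. The box top spans (306–331, 190–236) and is aligned with the jaws.

```bash
python3 - <<'E'
from h import *
st=ctrl.get_state(); im=ctrl.get_image("wrist"); p=im["pixels"][175:245,295:345]
m=cv2.inRange(cv2.cvtColor(p,cv2.COLOR_BGR2HSV),(0,0,110),(180,70,255)); M=np.zeros((400,640),bool); M[175:245,295:345]=m>0
print(hull_rect(im,M,.036,st).round(1),plan((.447,-.204),.027,np.radians(-17),st))
E
```

```text
[ 447.5 -202.6   51.2   26.3   70.6] (array([-0.006, -0.008,  0.532]), np.float64(0.001), 'pos', array([ 0.449, -0.203,  0.297]), 'closeang', np.float64(-16.9))
```

```bash
python3 -m jog '{"translation":[[-0.015,-0.005,0.25],[-0.015,-0.005,0.45],[-0.015,-0.005,0.525],[-0.015,-0.005,0.525],[-0.015,-0.005,0.525],[-0.015,-0.005,0.525],[-0.015,-0.005,0.525],[-0.015,-0.005,0.525]],"yaw":[0.008,0.008,0.008,0.008,0.008,0.008,0.008,0.008],"jaw":[0.4,0.4,0.4,0.4,1,1,1,1]}' 30
python3 -m jog '{"translation":[[0,0,0],[0,0,-0.25],[0,0,-0.5],[0,0,-0.5]],"yaw":[0,0,0,0],"jaw":[1,1,1,1]}'
python3 -c "
from h import *
print(plan((.635,-.036),.13,np.radians(-8)))"
```

```text
time: 13.15
position: [0.4461, -0.2064, 0.1928]
tool_rot: [2.548, 1.837, 0.002]
ft_force: [0.1, 0.7, 3.1]
grip_width: 0.277
grip_force: 30.0
time: 13.65
position: [0.4471, -0.2072, 0.2955]
tool_rot: [2.544, 1.835, 0.009]
ft_force: [0.1, 1.1, -0.7]
grip_width: 0.275
grip_force: 30.0
(array([1.109, 0.621, 0.014]), np.float64(-0.058), 'pos', array([ 0.447, -0.207,  0.295]), 'closeang', np.float64(-18.4))
```

```bash
python3 -m jog '{"translation":[[0.25,0.15,0],[0.5,0.3,0],[0.75,0.45,0],[1,0.6,0],[1,0.62,0],[1,0.62,0]],"yaw":[-0.03,-0.058,-0.058,-0.058,-0.058,-0.058],"jaw":[1,1,1,1,1,1]}'
python3 -c "
from h import *
print(plan((.635,-.036),.13,np.radians(-8)))"
```

```text
time: 14.4
position: [0.626, -0.0564, 0.2904]
tool_rot: [-2.37, -2.061, 0.005]
ft_force: [-0.9, -0.8, 0.1]
grip_width: 0.275
grip_force: 30.0
(array([ 0.107,  0.03 , -0.018]), np.float64(0.0), 'pos', array([ 0.626, -0.056,  0.29 ]), 'closeang', np.float64(-8.0))
```

```bash
python3 -m jog '{"translation":[[0.1,0.03,0],[0.1,0.03,0.2],[0.1,0.03,0.4],[0.1,0.03,0.475],[0.1,0.03,0.475],[0.1,0.03,0.475],[0.1,0.03,0.475]],"yaw":[0,0,0,0,0,0,0],"jaw":[1,1,1,1,1,1,1]}'
python3 -m jog '{"translation":[[0,0,0.002],[0,0,0.002],[0,0,0.002],[0,0,0.002],[0,0,-0.2],[0,0,-0.48]],"yaw":[0,0,0,0,0,0],"jaw":[1,0.4,0.4,0.4,0.4,0.4]}'
python3 -c "
from h import *
print(plan((.474,.207),.13,np.radians(45)),plan((.474,.207),.13,np.radians(-45)))"
```

```text
time: 15.28
position: [0.6356, -0.0367, 0.198]
tool_rot: [2.37, 2.061, 0.002]
ft_force: [-0.2, -0.1, -0.3]
grip_width: 0.276
grip_force: 30.0
time: 16.02
position: [0.6346, -0.0365, 0.2926]
tool_rot: [-2.369, -2.06, 0.005]
ft_force: [0.9, 0.6, 0.1]
grip_width: 0.597
grip_force: 0.0
(array([ 1.094, -0.964, -0.005]), np.float64(-0.294), 'pos', array([ 0.635, -0.036,  0.293]), 'closeang', np.float64(-8.0)) (array([ 1.094, -0.964, -0.005]), np.float64(0.206), 'pos', array([ 0.635, -0.036,  0.293]), 'closeang', np.float64(-8.0))
```

```bash
python3 -m jog '{"translation":[[0.2,-0.18,0],[0.4,-0.36,0],[0.6,-0.54,0],[0.8,-0.72,0],[1,-0.9,0],[1,-0.96,0]],"yaw":[-0.055,-0.11,-0.165,-0.22,-0.275,-0.29],"jaw":[0.4,0.4,0.4,0.4,0.4,0.4]}'
python3 -c "
from h import *
print(plan((.474,.207),.13,np.radians(44)))"
```

```text
time: 16.77
position: [0.4708, 0.1918, 0.2933]
tool_rot: [-1.208, -2.899, -0.002]
ft_force: [0.4, -1.3, -0.2]
grip_width: 0.599
grip_force: 0.0
(array([ 0.042,  0.065, -0.004]), np.float64(0.004), 'pos', array([0.471, 0.192, 0.293]), 'closeang', np.float64(44.8))
```

```bash
python3 -m jog '{"translation":[[0.045,0.06,0],[0.045,0.06,0],[0.045,0.06,0]],"yaw":[0,0,0],"jaw":[0.4,0.4,0.4]}'
python3 look.py box_a_center .036 44 w5.png
```

```text
time: 17.15
position: [0.4761, 0.2018, 0.2931]
tool_rot: [1.225, 2.892, -0.001]
ft_force: [0.6, -0.8, 1.0]
grip_width: 0.604
grip_force: 0.0
cam [0.419 0.261 0.273] pos [0.4761 0.2018 0.2931]
```

View pics/w5.png

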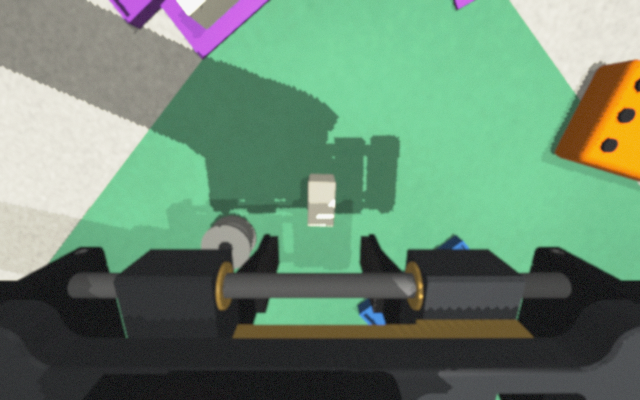

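```bash
python3 pix.py 320 205 .036 .027 44
```

```text
[0.472 0.208 0.036] (array([0.037, 0.007, 0.51 ]), np.float64(0.001), 'pos', array([0.476, 0.202, 0.293]), 'closeang', np.float64(44.1))
```

```bash
python3 -m jog '{"translation":[[0.03,0.005,0.1],[0.03,0.005,0.35],[0.03,0.005,0.5],[0.03,0.005,0.502],[0.03,0.005,0.502],[0.03,0.005,0.502],[0.03,0.005,0.502],[0.03,0.005,0.502]],"yaw":[0,0,0,0,0,0,0,0],"jaw":[0.4,0.4,0.4,0.4,1,1,1,1]}' 30
python3 -m jog '{"translation":[[0,0,0],[0,0,-0.25],[0,0,-0.5],[0,0,-0.5]],"yaw":[0,0,0,0],"jaw":[1,1,1,1]}'
python3 -c "
from h import *
print(plan((.643,.022),.13,np.radians(-8)))"
```

```text
time: 18.3
position: [0.4721, 0.2079, 0.1936]
tool_rot: [1.221, 2.894, 0.002]
ft_force: [0.4, -0.4, 3.8]
grip_width: 0.27
grip_force: 30.0
time: 18.8
position: [0.4733, 0.2083, 0.2967]
tool_rot: [1.22, 2.89, 0.011]
ft_force: [-0.3, 0.3, -0.5]
grip_width: 0.275
grip_force: 30.0
(array([-1.259, -0.042,  0.015]), np.float64(0.29), 'pos', array([0.473, 0.208, 0.297]), 'closeang', np.float64(44.2))
```

```bash
python3 -m jog '{"translation":[[-0.2,0,0],[-0.4,0,0],[-0.6,-0.02,0],[-0.8,-0.03,0],[-1,-0.04,0],[-1,-0.04,0]],"yaw":[0.055,0.11,0.165,0.22,0.275,0.29],"jaw":[1,1,1,1,1,1]}'
python3 -c "
from h import *
print(plan((.643,.022),.13,np.radians(-8)))"
```

```text
time: 19.55
position: [0.6064, 0.0549, 0.2913]
tool_rot: [2.377, 2.05, -0.005]
ft_force: [-0.3, 1.2, -1.0]
grip_width: 0.273
grip_force: 30.0
(array([-0.136,  0.205, -0.013]), np.float64(-0.002), 'pos', array([0.606, 0.055, 0.291]), 'closeang', np.float64(-8.4))
```

```bash
python3 -m jog '{"translation":[[-0.14,0.205,0],[-0.14,0.205,0],[-0.14,0.205,0.2],[-0.14,0.205,0.4],[-0.14,0.205,0.475],[-0.14,0.205,0.475],[-0.14,0.205,0.475],[-0.14,0.205,0.475]],"yaw":[0,0,0,0,0,0,0,0],"jaw":[1,1,1,1,1,1,1,1]}'
```

```text
time: 20.55
position: [0.6423, 0.0256, 0.198]
tool_rot: [2.37, 2.062, 0.001]
ft_force: [-0.6, 0.6, -0.6]
grip_width: 0.273
grip_force: 30.0
```

```bash
python3 -m jog '{"translation":[[0,0,0.002],[0,0,0.002],[0,0,0.002],[0,0,0.002],[0,0,-0.2],[0,0,-0.48],[0,0,-0.48]],"yaw":[0,0,0,0,0,0,0],"jaw":[1,0.4,0.4,0.4,0.4,0.4,0.4]}'
python3 -c "
from h import *
print(plan((.448,-.305),.13,np.radians(50)))"
```

```text
time: 21.42
position: [0.6442, 0.0248, 0.2991]
tool_rot: [2.367, 2.058, 0.013]
ft_force: [-0.1, 0.8, 0.8]
grip_width: 0.6
grip_force: 0.0
(array([-1.769, -0.742,  0.014]), np.float64(-0.322), 'pos', array([0.644, 0.025, 0.299]), 'closeang', np.float64(-8.0))
```

```bash
python3 -m jog '{"translation":[[-0.25,-0.1,0],[-0.5,-0.2,0],[-0.75,-0.3,0],[-1,-0.4,0],[-1,-0.55,0],[-1,-0.7,0],[-1,-0.74,0]],"yaw":[-0.05,-0.105,-0.16,-0.215,-0.27,-0.322,-0.322],"jaw":[0.4,0.4,0.4,0.4,0.4,0.4,0.4]}'
python3 -c "
from h import *
print(plan((.448,-.305),.13,np.radians(50)))"
```

```text
time: 22.3
position: [0.4664, -0.1521, 0.2931]
tool_rot: [-1.077, -2.95, -0.002]
ft_force: [0.8, -0.4, 0.6]
grip_width: 0.601
grip_force: 0.0
(array([-0.422, -0.644, -0.005]), np.float64(-0.001), 'pos', array([ 0.466, -0.152,  0.293]), 'closeang', np.float64(49.9))
```

```bash
python3 -m jog '{"translation":[[-0.15,-0.23,0],[-0.3,-0.46,0],[-0.42,-0.64,0],[-0.42,-0.64,0],[-0.42,-0.64,0]],"yaw":[0,0,0,0,0],"jaw":[0.4,0.4,0.4,0.4,0.4]}'
python3 look.py sink_center .038 50 w6.png
```

```text
time: 22.92
position: [0.4507, -0.3035, 0.2933]
tool_rot: [-1.076, -2.951, -0.0]
ft_force: [1.1, 0.5, -0.6]
grip_width: 0.599
grip_force: 0.0
sink_center 0.91 [311. 208.] at [ 0.443 -0.305  0.038] rect [ 445. -306.   31.   59.   53.]
cam [ 0.388 -0.25   0.273] pos [ 0.4507 -0.3035  0.2933]
```

View pics/w6.png

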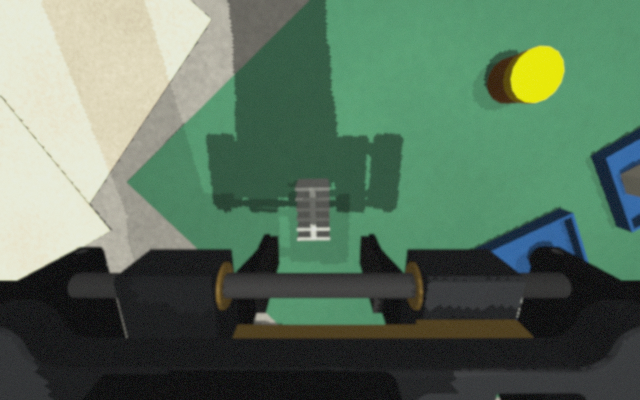

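```bash
python3 -c "
from h import *
print(plan((.447,-.308),.028,np.radians(52)))"
```

```text
(array([-0.003, -0.033,  0.507]), np.float64(-0.011), 'pos', array([ 0.451, -0.303,  0.293]), 'closeang', np.float64(50.1))
```

```bash
python3 -m jog '{"translation":[[0,-0.03,0.1],[0,-0.03,0.35],[0,-0.03,0.5],[0,-0.03,0.5],[0,-0.03,0.5],[0,-0.03,0.5],[0,-0.03,0.5],[0,-0.03,0.5]],"yaw":[-0.011,-0.011,-0.011,-0.011,-0.011,-0.011,-0.011,-0.011],"jaw":[0.4,0.4,0.4,0.4,1,1,1,1]}' 30
python3 -m jog '{"translation":[[0,0,0],[0,0,-0.25],[0,0,-0.5],[0,0,-0.5]],"yaw":[0,0,0,0],"jaw":[1,1,1,1]}'
python3 -c "
from h import *
print(plan((.55,-.07),.13,np.radians(10)),plan((.650,.207),.13,np.radians(-5)))"
```

```text
time: 24.02
position: [0.4467, -0.3089, 0.1949]
tool_rot: [1.023, 2.968, 0.001]
ft_force: [-0.3, 1.6, 5.9]
grip_width: 0.344
grip_force: 30.0
time: 24.52
position: [0.4472, -0.3101, 0.2977]
tool_rot: [1.021, 2.962, -0.0]
ft_force: [0.7, -0.3, -1.1]
grip_width: 0.341
grip_force: 30.0
(array([0.335, 1.262, 0.019]), np.float64(0.233), 'pos', array([ 0.447, -0.31 ,  0.298]), 'closeang', np.float64(52.0)) (array([0.795, 2.661, 0.019]), np.float64(0.316), 'pos', array([ 0.447, -0.31 ,  0.298]), 'closeang', np.float64(52.0))
```

```bash
python3 -m jog '{"translation":[[0.07,0.2,0],[0.14,0.4,0],[0.21,0.6,0],[0.28,0.8,0],[0.3,1,0],[0.3,1,0]],"yaw":[0.055,0.11,0.165,0.22,0.275,0.316],"jaw":[1,1,1,1,1,1]}'
python3 -c "
from h import *
print(plan((.650,.207),.13,np.radians(-5)))"
```

```text
time: 25.28
position: [0.5232, -0.1101, 0.2924]
tool_rot: [-2.311, -2.125, 0.001]
ft_force: [0.9, -0.0, 0.1]
grip_width: 0.342
grip_force: 30.0
(array([ 1.633,  0.499, -0.008]), np.float64(0.001), 'pos', array([ 0.523, -0.11 ,  0.292]), 'closeang', np.float64(-4.8))
```

```bash
python3 -m jog '{"translation":[[0.25,0.08,0],[0.5,0.16,0],[0.75,0.25,0],[1,0.35,0],[1,0.45,0],[1,0.45,0]],"yaw":[0,0,0,0,0,0],"jaw":[1,1,1,1,1,1]}'
python3 look.py tray_sink .016 -5 w7.png; python3 -c "
from h import *
print(plan((.650,.207),.13,np.radians(-5)))"
```

```text
time: 26.02
position: [0.6291, 0.0775, 0.2921]
tool_rot: [2.314, 2.125, -0.004]
ft_force: [-1.1, -1.2, -1.1]
grip_width: 0.343
grip_force: 30.0
tray_sink 0.95 [349.  66.] at [0.664 0.198 0.016] rect [670. 191. 109. 140.  85.]
cam [0.636 0.159 0.272] pos [0.6291 0.0775 0.2921]
(array([ 0.661,  0.052, -0.008]), np.float64(-0.0), 'pos', array([0.628, 0.076, 0.293]), 'closeang', np.float64(-5.0))
```

View pics/w7.png

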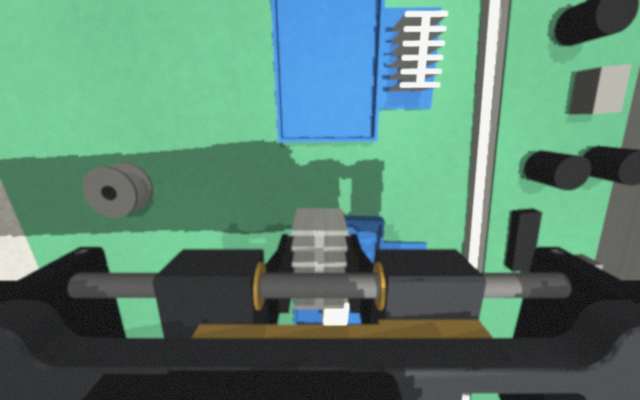

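The sink is held upright. The tray's near wall is at (279,142)–(376,139), which fits a tray middle near (0.648, 0.206).

```bash
python3 -m jog '{"translation":[[0.25,0.02,0],[0.5,0.045,0],[0.66,0.045,0],[0.66,0.045,0.2],[0.66,0.045,0.4],[0.66,0.045,0.475],[0.66,0.045,0.475],[0.66,0.045,0.475]],"yaw":[0,0,0,0,0,0,0,0],"jaw":[1,1,1,1,1,1,1,1]}'
```

```text
time: 27.12
position: [0.6494, 0.2074, 0.1997]
tool_rot: [2.316, 2.123, 0.002]
ft_force: [-0.6, 0.7, -1.2]
grip_width: 0.341
grip_force: 30.0
```

Release, rise, and pull back clear to look.

```bash
python3 -m jog '{"translation":[[0,0,0.002],[0,0,0.002],[0,0,0.002],[0,0,0.002],[0,0,-0.2],[0,0,-0.5],[0,0,-0.7]],"yaw":[0,0,0,0,0,0,0],"jaw":[1,0.4,0.4,0.4,0.4,0.4,0.4]}'
python3 -m jog '{"translation":[[0.1,-0.25,0],[0.2,-0.5,0],[0.3,-0.75,0],[0.4,-0.95,0],[0.4,-0.95,0],[0.4,-0.95,0],[0.4,-0.95,0]],"yaw":[0,0,0,0,0,0,0],"jaw":[0.4,0.4,0.4,0.4,0.4,0.4,0.4]}'
python3 - <<'E'
from h import *
im=ctrl.get_image("top"); s=ctrl.get_image("scene")
a=cv2.resize(im["pixels"][78:215,215:480],(580,300),interpolation=2); b=cv2.resize(s["pixels"][130:340,60:440],(540,298),interpolation=2)
o=np.zeros((598,580,3),np.uint8); o[:300]=a; o[300:,:540]=b; cv2.imwrite("pics/end.png",o)
E
```

```text
time: 28.0
position: [0.6496, 0.2079, 0.3419]
tool_rot: [2.314, 2.123, 0.005]
ft_force: [-0.0, -0.1, 0.2]
grip_width: 0.598
grip_force: 0.0
time: 28.88
position: [0.468, 0.3028, 0.3389]
tool_rot: [2.317, 2.12, 0.001]
ft_force: [-0.6, 0.2, -0.4]
grip_width: 0.601
grip_force: 0.0
```

View pics/end.png

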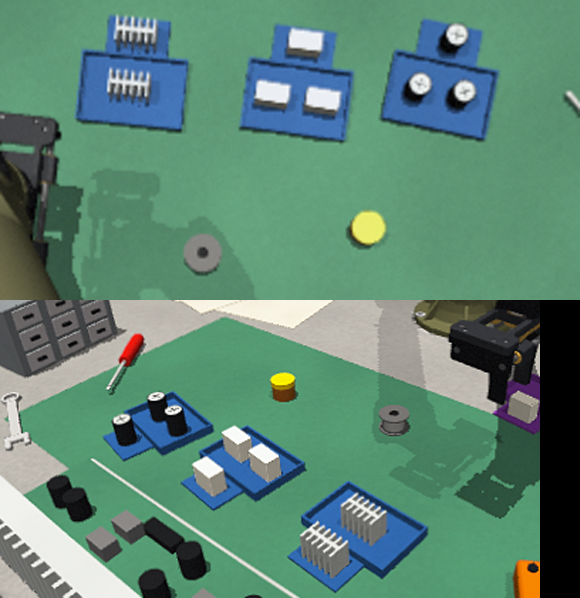

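All five parts stand upright, well inside the matching trays. The spool and jar have not moved, and the arm is clear, so I'm handing in.

```bash
python3 -c "
from bench import ctrl
print(ctrl.close_job())"
```

```text
the job is handed in; nothing more can be done
None
```

I sorted all five parts into their matching blue trays and handed the job in at about 29 s; the final pictures show every part upright with the spool and jar where they were, but the hand-in gave no verdict.

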